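Clear the die bed and seat the round blank

ROBOT

A 7-joint arm with a two-finger parallel gripper is mounted at the origin on a cart in front of the work surface, level with it; the furniture and walls round the work are solid. World frame = base frame: x ahead of the robot, y to its left, z up, the work surface at z = 0. Lengths are in m, angles in rad, forces in N, time in s.
With the tool pointing down it reaches from about 0.425 to 0.925 m from the base axis. Payload 6.8 kg.
Tool frame: the origin (TCP) lies midway between the tips of the shut fingers; the grasp point (between the pads) lies 19 mm behind it; y points along the fingers, z is the direction in which the jaws open and shut, and the axes are right-handed (so a half turn about y gives the same grasp; the last joint's range is limited). The gripper opens to 85 mm and grips with 20 to 120 N. Pads are 22 mm wide; open, the fingers measure 114 mm over their backs; the gripper's body (76 mm by 85 mm) begins 54 mm behind the grasp point. The pads swing forward as they close: fully open they stand 13 mm farther back than shut.
Start: joints at [1.234, 0.477, 0.022, 1.555, -0.011, 1.109, -0.083], TCP at [0.153, -0.657, 0.192] pointing down, gripper open.
Joint ranges: [-2.96, 2.96], [-0.34, 2.1], [-1.41, 1.46], [0.24, 2.44], [-1.37, 4.51], [0.17, 1.92], [-2.96, 2.96]. Speed limits (rad/s): [2.39, 2.39, 3.14, 3.14, 3.14, 3.14, 3.14].

INTERFACE

Orientations are given as a unit quaternion [w, x, y, z].
In Python, from station import bot gives the robot as it stands. The module is installed in compiled form; this text tells all that it offers.
- The arm moves only by the shell command python3 -m crank 'ROWS' [FORCE]. ROWS is JSON, a list of rows, each an object with "linear": the shift along the tool's x, y, z in m, a list of three; "dr": the turn, a rotation vector about the tool's x, y, z in degrees, a list of three; "hand": the gripper command: -1 is shut, 1 is fully open, values between are in proportion. A call has 1 to 10 rows; each row is the pose to reach, as a shift and turn from the pose commanded when the call began, along the tool's axes at that moment; what a row does not reach only later rows make up. A row lasts 1/12 s, in which the tool goes at most 41.7 mm and 7.16 degrees, less where a joint would pass 70% of its speed; a pose out of reach is approached as far as the arm can. A call with a gripper value outside its range is refused whole. The fingers move at their own pace and stop on an object; FORCE is the grip in N (left out, the last holds). Time passes only in rows, so rows that repeat a pose let the fingers close. It gives the time, the measured TCP pose, the force and the opening at its end, in the units of the state.
- bot.get_obs(): the state, without advancing time (a new reading comes with each control period).
- bot.read_camera(name): name is "side" or "top" or "wrist"; returns the picture (400x640x3 uint8, blue, green, red); there is no depth.
- bot.camera_params(name): a dict with "K" (3x3 intrinsics, pixels), "R" (3x3) and "t" (3): a world point X has camera coordinates R X + t; the wrist camera has in their place "hand_eye" (4x4, takes a point from camera to tool coordinates, whose origin is the TCP and whose axes are the tool frame's). Camera axes: x right, y down, z forward; pixel columns grow to the right and rows downward; lengths in m; the calibration is good to about 2 mm. A picture is of the moment at which its call begins: read the wrist's pose just before it. camera_params takes no time and is no camera call.
- bot.hand_in(): hands the job in, once; it reports no verdict.
Trained networks look in the newest picture that a camera, given by its name, has taken for a name from the list of things; names that differ only in an ending like _2 or _b are one class to them, and where a whole thing is asked for, a point or a joint stands for the part that bears it (a point fixed in the world has none). Each returns a list of dicts, best first, with "score" (0 to 1); they miss things now and then, are a little off and sometimes report something else, mostly with a low value. They report only what shows in the picture. A call takes as long as a camera call. They do not tell look-alikes from the thing itself.
- bot.search_frame(camera, target): "extent" ([left, top, right, bottom] in pixels, round what is visible of it).
- bot.cut_out(camera, target): "pixels" (400x640 bool, what is visible of it) and "extent" ([left, top, right, bottom] in pixels, round what is visible of it).
- bot.place_of(camera, target): "xy" ([column, row] in pixels: a listed point, or the origin of a listed thing).
The state is a dict: "t": time; "q": joint angles; "joint_vel": joint speeds; "joint_torque": joint torques, N m; "eef_pos": TCP position; "tool_rot": TCP orientation; "contact_force": force on the tool from outside, world axes, zero at the start; "torque": the same for the moment, N m; "gripper_width": opening from 0.0 (shut) to 1.0 (fully open).
Only numpy, scipy, OpenCV 4.12 (cv2) and the standard library are available. Lean on these libraries where they do the work, as an engineer would, in place of code of your own. Each camera call takes 0.05 s, during which the arm holds its last target. There are 200 camera calls.

TASK

Pick up the bench brush and sweep the two metal offcuts off the die bed onto the desk, keeping your fingers off them, then stand the brush back on the desk on its bristles, clear of the bed. After that, slide the thick round blank from the middle of the bed over to the cavity with the same round outline and press it gently (no more than about 50 N) until it is fully home, with the stiff pad below it bottomed. Do not press down the square die's pad, and leave the stamp, the tape roll and the loupe alone.

Things in the scene. Friction and masses are not known exactly. Their poses are not given: they have to be found in the camera images.
- bed: Fixed low die bed: base plate 124 (x) x 346 (y) mm, 5 mm thick, origin at the centre of its underside on the desk. In its middle is the flat loading deck, 116 (x) x 100 (y) mm, top 25 mm above the desk. At each end (111 mm along +y and -y from the centre) sits one die block level with the deck, with the same yaw; which die is at which end varies.
- round_die: Grey die block 116 (x) x 120 (y) x 20 mm with a round cavity 93 mm across in its centre, edge chamfered 2.5 mm. Origin at the centre of its underside, 5 mm above the desk; its top face is 25 mm above the desk.
- square_die: Grey die block of the same size with a square cavity 93 x 93 mm instead: not the one for the round blank. Origin as for round_die.
- round_pad (a joint): Stiff friction-held pad (round, 89 mm across) that forms the floor of the round cavity; m pushed down, 0 = raised, 0.009 = bottomed on its seat. It needs about 6 to 8 N to move and stays where it is left. At the start it is nearly raised, 0 to 2.5 mm below the die's top face; the seat's height is shimmed and differs by up to 1.5 mm from case to case, so the bottom must be felt.
- round_pad_top (a point): Centre of the round pad's upper face.
- square_pad (a joint): The same kind of pad in the square cavity (0 = raised, 0.009 = down); leave it raised.
- blank: Round metal blank, a disc 90 mm across and 8 mm thick (wider than the gripper opens), lying flat on the loading deck; origin at the centre of its underside, z up.
- offcut0_mid (a point): Centre of a chunky metal offcut, an eight-sided slug 32 mm across and 22 mm high with bevelled edges, lying over the round die at the start.
- offcut1_mid (a point): Centre of the other, equal offcut, also over the round die.
- brush: Block-shaped bench brush standing on its bristles on the desk behind the bed; origin at the centre of the bristles' underside. Its length is along its y: stiff bristle block 30 x 104 mm from 0 to 22 mm up, wooden back 36 x 110 mm from 22 to 37 mm, grip rail 22 (x) x 80 (y) mm from 37 to 64 mm up.
- stamp: Bystander: wooden hand stamp, 24 x 52 x 62 mm, on the desk behind the bed; origin at its underside.
- tape_roll: Bystander: roll of packing tape lying flat, 104 mm across, 24 mm high, behind the bed; origin at its underside.
- loupe: Bystander: black standing loupe, 39 mm across, 26 mm high, in front of the bed's middle; origin at its underside.
- offcut0: The offcut whose centre is point offcut0_mid; origin at the centre of its underside.
- offcut1: The offcut whose centre is point offcut1_mid; origin at the centre of its underside.
Mind the look-alikes: they are no part of the job. There is more than one size of the brush; the job needs the smaller. Leave any black look-alike of the blank alone.

How it is judged:
On the way, in this order (a step that is already met when the one before it is completed fails the run):
1. both offcuts have been swept off the bed onto the desk (height (world z) of offcut0_mid between 0 and 0.026 m and height (world z) of offcut1_mid between 0 and 0.026 m), for 0.2 s.
2. the brush stands on the desk, let go (height (world z) of brush below 0.006 m and angle between brush's own z axis and vertical below 0.2 rad and contact force between the fingers and brush below 0.1 N), for 0.2 s.
3. the blank is home in the round cavity, its pad bottomed (value of joint round_pad above 0.0078 m and horizontal distance between blank and round_pad_top below 0.003 m and z of blank in the frame of round_pad_top between -0.003 and 0.0025 m and angle between blank's own z axis and vertical below 0.04 rad), for 0.2 s.
At the end, for the whole second after the job is handed in: Blank flat (0.04 rad) in the round cavity, centred within 3 mm, resting on the round pad (within 2.5 mm), which is pushed down at least 7.8 of 9 mm, at rest; both offcuts on the desk (centres below 26 mm); brush standing on the desk on its bristles (0.2 rad), not touching the bed (all of step 1 and all of step 3 and linear speed of blank below 0.01 m/s and height (world z) of brush between -0.01 and 0.006 m and angle between brush's own z axis and vertical below 0.2 rad and contact force between brush and bed below 0.1 N).
It fails at once if the fingers or arm touch an offcut (contact force between any of the fingers, the arm and offcut0 above 0.5 N or contact force between any of the fingers, the arm and offcut1 above 0.5 N).
It fails at once if an offcut is pushed with the blank (contact force between blank and offcut0 above 2 N or contact force between blank and offcut1 above 2 N).
It fails at once if the blank is pressed with more than 60 N (contact force between the fingers and blank above 60 N).
It fails at once if the square pad is pressed down (value of joint square_pad above 0.004 m).
It fails at once if the stamp, tape roll or loupe is moved more than 30 mm (distance of any of stamp, tape_roll, loupe from where it was at the start of the episode above 0.03 m).
It also fails if it takes over 62 s, if anything falls off the work surface, if the arm or the gripper's body presses on something with over 40 N, if the wrist force passes 120 N, or if a joint passes its speed limit or range.

## Working session

There is one attempt and no reset: what is moved stays moved. The work goes in short steps, Python scripts to look and compute and a shell command to move; the robot and the scene stay as the last step left them, time stands still between calls to the robot, and variables do not carry over. Pictures are saved under pics/ and viewed, about 8 in all and at most 12, crops included, and the job is handed in when it is done.

```bash
mkdir -p pics; cat > h.py <<'E'
import numpy as np, cv2
from station import bot
from scipy.spatial.transform import Rotation as Ro
def pose():
    o=bot.get_obs(); q=o['tool_rot']; return np.array(o['eef_pos']), Ro.from_quat([q[1],q[2],q[3],q[0]]).as_matrix(), o
def cam(name):
    p=bot.camera_params(name); K=np.array(p['K'])
    if name=='wrist':
        t,R,_=pose(); H=np.array(p['hand_eye']); T=np.eye(4);T[:3,:3]=R;T[:3,3]=t
        W=T@H; return K,W[:3,:3],W[:3,3]
    R=np.array(p['R']);return K,R.T,-R.T@np.array(p['t'])
def w(c,uv,z):
    K,R,o=c; d=R@np.linalg.solve(K,[uv[0],uv[1],1]); return o+d*(z-o[2])/d[2]
def px(c,X):
    K,R,o=c; v=K@(R.T@(np.array(X)-o)); return v[:2]/v[2]
def tool(X):  # world point -> tool coords
    t,R,_=pose(); return R.T@(np.array(X)-t)
E
python3 - <<'E'
from h import *
t,R,o=pose(); print(t,R.round(3),o['gripper_width'],o['t'])
for n in ['top','side']:
    cv2.imwrite(f'pics/{n}0.png',bot.read_camera(n)); c=cam(n); print(n,c[2],c[1][:,2])
    for k,z in dict(bed=0,round_die=.005,square_die=.005,round_pad_top=.024,blank=.025,offcut0_mid=.036,brush=0,stamp=0,tape_roll=0,loupe=0).items():
        for r in bot.place_of(n,k)[:4]: print(n,k,round(r['score'],2),np.round(r['xy'],1),w(c,r['xy'],z).round(4))
E
```

```text
[ 0.15290563 -0.65673247  0.19109681] [[-0.974 -0.001  0.227]
 [-0.227  0.002 -0.974]
 [ 0.    -1.    -0.002]] 0.9988668002028728 0.0
top [0.41325473 0.06212128 0.91523334] [ 1.61556340e-01  3.39956931e-04 -9.86863432e-01]
top bed 0.87 [369.8 207.2] [ 0.5665 -0.0679  0.    ]
top round_die 0.83 [325.5 209.7] [0.5567 0.0437 0.005 ]
top round_die 0.36 [431.2 160. ] [ 0.6922 -0.2245  0.005 ]
top square_die 0.75 [413.4 206.1] [ 0.5712 -0.1767  0.005 ]
top round_pad_top 0.68 [324.7 208.7] [0.5561 0.0461 0.024 ]
top blank 0.93 [408.2 270.8] [ 0.4108 -0.1562  0.025 ]
top blank 0.64 [366.5 204.9] [ 0.5679 -0.0563  0.025 ]
top offcut0_mid 0.61 [336.  205.3] [0.5632 0.0191 0.036 ]
top brush 0.95 [366.3 166.9] [ 0.6712 -0.0588  0.    ]
top brush 0.64 [216.4 161.1] [0.6771 0.3266 0.    ]
top stamp 0.71 [326.6 210.6] [ 0.5552  0.0408 -0.    ]
top stamp 0.53 [432.2 164.1] [ 0.6828 -0.2284  0.    ]
top tape_roll 0.6 [285.6 167.6] [0.6642 0.1482 0.    ]
top loupe 0.71 [371.5 251.2] [ 0.4563 -0.0723  0.    ]
side [ 0.60290619 -0.62029125  0.59065771] [-0.06176431  0.78471549 -0.61677125]
side bed 0.98
[... 361 characters left out ...]
9.3] [ 0.5715 -0.0597  0.025 ]
side offcut0_mid 0.51 [326.2 221.3] [0.5706 0.012  0.036 ]
side offcut0_mid 0.46 [325.7 223.1] [0.5699 0.0062 0.036 ]
side brush 0.9 [369.7 161.4] [0.6713 0.31   0.    ]
side brush 0.68 [374.4 261.6] [ 0.6724 -0.0612  0.    ]
side brush 0.32 [318.8 222.7] [0.5523 0.047  0.    ]
side stamp 0.66 [384.6 333. ] [ 0.6843 -0.2231  0.    ]
side stamp 0.53 [324.4 249.3] [ 0.5703 -0.0349  0.    ]
side tape_roll 0.78 [371.8 198. ] [0.6727 0.1468 0.    ]
side tape_roll 0.48 [325.9 221.9] [0.5679 0.0509 0.    ]
side loupe 0.71 [264.  259.7] [ 0.4511 -0.0738  0.    ]
side loupe 0.49 [374.4 257. ] [ 0.6728 -0.0486  0.    ]
side loupe 0.15 [369.3 198.2] [0.6667 0.1455 0.    ]
```

```bash
python3 - <<'E'
import cv2
a=cv2.imread('pics/top0.png')[130:300,180:460];b=cv2.imread('pics/side0.png')[130:350,190:430]
a=cv2.resize(a,None,fx=2.4,fy=2.4,interpolation=2);cv2.imwrite('pics/a.png',a)
b=cv2.resize(b,None,fx=2.7,fy=2.7,interpolation=2);cv2.imwrite('pics/b.png',b)
E
```

```text
(no output)
```

View pics/a.png

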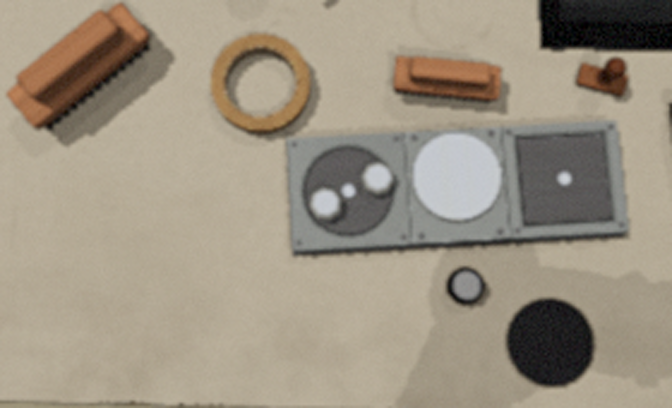

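View pics/b.png

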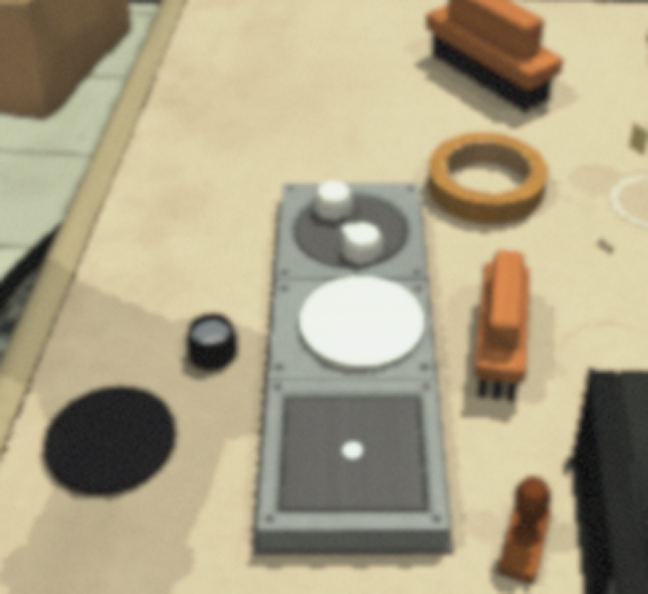

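Candidates: the small brush is at top px (366,162) and the large brush at (213,157), so I choose (366,162). The white blank on the deck is at (370,203) and the black look-alike at (410,272), so I choose the white one. The round die is the left (+y) end, with offcuts at (316,214) and (337,204).

```bash
python3 - <<'E'
from h import *
def rect(m): 
    p=np.argwhere(m)[:,::-1].astype(np.float32); return cv2.minAreaRect(p)
for n in ['top','side']:
    img=bot.read_camera(n); c=cam(n)
    for k,z in dict(brush=.037,blank=.033,round_die=.025,square_die=.025,offcut0=.036,bed=.025,tape_roll=.024,loupe=.026,stamp=.05).items():
        for r in bot.cut_out(n,k)[:3]:
            m=r['pixels']
            if m.sum()<20: continue
            b=cv2.boxPoints(rect(m)); W=np.array([w(c,u,z)[:2] for u in b])
            e=np.array([W[1]-W[0],W[2]-W[1]]); L=np.linalg.norm(e,axis=1)
            yaw=np.degrees(np.arctan2(e[:,1],e[:,0]))
            print(n,k,round(r['score'],2),m.sum(),'cen',w(c,np.argwhere(m).mean(0)[::-1],z)[:2].round(4),'rect',W.mean(0).round(4),L.round(4),yaw.round(1))
c=cam('top');img=bot.read_camera('top')
g=img.min(2); m=(g>150).astype(np.uint8)
N,l,s,ce=cv2.connectedComponentsWithStats(m[180:240,295:450])
for i in range(1,N):
    if s[i,4]>5: print(s[i],ce[i]+[295,180],w(c,ce[i]+[295,180],.04)[:2].round(4))
E
```

```text
top brush 0.77 1536 cen [0.6753 0.3252] rect [0.6764 0.325 ] [0.1526 0.0687] [ -46.4 -138.9]
top brush 0.67 693 cen [ 0.6718 -0.0536] rect [ 0.6723 -0.0537] [0.041  0.1099] [ -3.2 -92.8]
top blank 0.95 1081 cen [ 0.5711 -0.064 ] rect [ 0.5717 -0.0637] [0.0883 0.0897] [ -43.5 -135. ]
top blank 0.92 1106 cen [ 0.4075 -0.1571] rect [ 0.4072 -0.1561] [0.0858 0.0862] [-88.6 178.6]
top round_die 0.89 2140 cen [0.5544 0.0449] rect [0.5553 0.0442] [0.1232 0.1205] [ -85.3 -176.3]
top round_die 0.47 799 cen [0.6637 0.1403] rect [0.6647 0.1388] [0.1033 0.1032] [ -88.6 -178.4]
top square_die 0.74 2218 cen [ 0.5706 -0.1754] rect [ 0.5723 -0.1766] [0.1234 0.1174] [ -85.3 -178.6]
top square_die 0.22 717 cen [0.555  0.0456] rect [0.5535 0.0467] [0.0785 0.0865] [ -63.4 -154.6]
top offcut0 0.54 119 cen [0.5658 0.0152] rect [0.5665 0.0155] [0.0268 0.0295] [ -88.6 -179.3]
top bed 0.83 1108 cen [ 0.5415 -0.0681] rect [ 0.5601 -0.0631] [0.3418 0.1236] [ -85.6 -178.8]
top bed 0.67 272 cen [ 0.6817 -0.2191] rect [ 0.6809 -0.2163] [0.0528 0.0415] [-88.6 178.3]
top bed 0.42 130 cen [0.5403 0.0679] rect [0.539
[... 1942 characters left out ...]
6.63253012] [0.5326 0.1142]
[37 18 11 11 91] [336.92307692 203.35164835] [0.5673 0.0172]
[118  22   5   5  21] [415. 204.] [ 0.5703 -0.1715]
[28 27  5  5 20] [324.9  209.05] [0.5527 0.0459]
[15 29 11 11 96] [315.02083333 213.94791667] [0.5402 0.0694]
[146  51   4   7   9] [442.33333333 234.        ] [ 0.4993 -0.2353]
[121  53   5   6  14] [417.64285714 235.57142857] [ 0.4941 -0.1763]
[134  53   5   4   6] [431.  234.5] [ 0.4974 -0.2082]
[109  54  11   6  23] [408.91304348 236.30434783] [ 0.4918 -0.1555]
[142  54   3   4   6] [438.16666667 235.83333333] [ 0.4946 -0.2253]
[31 56 37  4 72] [347.36111111 238.27777778] [ 0.4836 -0.009 ]
[23 58  5  2  7] [319.71428571 238.71428571] [0.481  0.0567]
```

```bash
python3 -m crank '[{"linear":[-0.642,0.04,-0.467],"dr":[0,-74,0],"hand":1},{"linear":[-0.642,0.04,-0.467],"dr":[0,-74,0],"hand":1},{"linear":[-0.642,0.04,-0.467],"dr":[0,-74,0],"hand":1},{"linear":[-0.642,0.04,-0.467],"dr":[0,-74,0],"hand":1},{"linear":[-0.642,0.04,-0.467],"dr":[0,-74,0],"hand":1},{"linear":[-0.642,0.04,-0.467],"dr":[0,-74,0],"hand":1},{"linear":[-0.642,0.04,-0.467],"dr":[0,-74,0],"hand":1},{"linear":[-0.642,0.04,-0.467],"dr":[0,-74,0],"hand":1},{"linear":[-0.642,0.04,-0.467],"dr":[0,-74,0],"hand":1},{"linear":[-0.642,0.04,-0.467],"dr":[0,-74,0],"hand":1}]'
cat >> h.py <<'E'
def go(X,head):  # print tool shift and turn to bring TCP to X with tool z heading (deg)
    t,R,o=pose(); Rt=np.array([[0,0,0.]]*3); a=np.radians(head)
    z=np.array([np.cos(a),np.sin(a),0]); y=np.array([0,0,-1.]); Rt=np.stack([np.cross(y,z),y,z],1)
    print('at',t.round(4),'head',np.degrees(np.arctan2(R[1,2],R[0,2])).round(2),'F',np.round(o['contact_force'],1),'w',round(o['gripper_width'],3),'t',round(o['t'],2))
    print('linear',(R.T@(np.array(X)-t)).round(4),'dr',np.degrees(Ro.from_matrix(R.T@Rt).as_rotvec()).round(2))
E
python3 -c "
from h import *
go([.672,-.057,.15],-3)"
```

```text
t: 2.98
eef_pos: [0.4264, -0.3412, 0.1715]
tool_rot: [-0.478, 0.478, -0.521, 0.521]
contact_force: [0.5, -1.1, -0.8]
gripper_width: 1.004
at [ 0.4264 -0.3412  0.1715] head -4.94 F [ 0.5 -1.1 -0.8] w 1.004 t 2.98
linear [-0.3043  0.0214  0.2202] dr [-0.04 -1.94  0.04]
```

```bash
python3 -m crank '[{"linear":[-0.29,0.021,0.210],"dr":[0,-2,0],"hand":1},{"linear":[-0.29,0.021,0.210],"dr":[0,-2,0],"hand":1},{"linear":[-0.29,0.021,0.210],"dr":[0,-2,0],"hand":1},{"linear":[-0.29,0.021,0.210],"dr":[0,-2,0],"hand":1},{"linear":[-0.29,0.021,0.210],"dr":[0,-2,0],"hand":1},{"linear":[-0.29,0.021,0.210],"dr":[0,-2,0],"hand":1},{"linear":[-0.29,0.021,0.210],"dr":[0,-2,0],"hand":1},{"linear":[-0.29,0.021,0.210],"dr":[0,-2,0],"hand":1},{"linear":[-0.29,0.021,0.210],"dr":[0,-2,0],"hand":1},{"linear":[-0.29,0.021,0.210],"dr":[0,-2,0],"hand":1}]' >/dev/null
python3 -m crank '[{"linear":[0,0,0],"dr":[0,0,0],"hand":1},{"linear":[0,0,0],"dr":[0,0,0],"hand":1}]' >/dev/null
python3 - <<'E'
from h import *
go([.672,-.057,.15],-3)
img=bot.read_camera('wrist'); c=cam('wrist'); cv2.imwrite('pics/w1.png',img)
print(c[2],c[1][:,2])
for r in bot.place_of('wrist','brush'): print(r['score'],r['xy'],w(c,r['xy'],0))
for r in bot.cut_out('wrist','brush'):
    m=r['pixels'];b=cv2.boxPoints(cv2.minAreaRect(np.argwhere(m)[:,::-1].astype(np.float32)));print(r['score'],r['extent'],[w(c,u,.037)[:2].round(4) for u in b])
E
```

```text
at [ 0.6606 -0.0744  0.1499] head -3.32 F [ 0.4  1.  -0.4] w 0.998 t 3.98
linear [-0.018  -0.0002  0.0104] dr [ 0.04 -0.32  0.06]
[0.66402066 0.0063165  0.33174018] [-0.02002449 -0.31462654 -0.9490043 ]
0.84 [331.6, 153.2] [ 0.67319023 -0.0536441   0.        ]
0.83 [316.4, 105.2, 353.1, 212.5] [array([ 0.6456, -0.1077]), array([0.6587, 0.0017]), array([ 0.6943, -0.0022]), array([ 0.6856, -0.1123])]
0.18 [166.0, 0.0, 312.3, 293.6] [array([0.512, 0.08 ]), array([0.6168, 0.0894]), array([ 0.6406, -0.2086]), array([ 0.497 , -0.2297])]
```

View pics/w1.png

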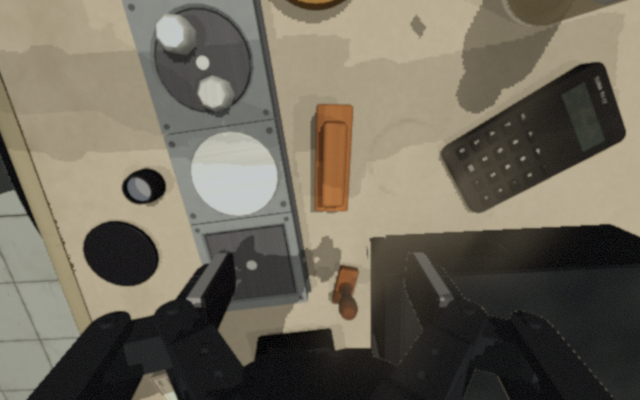

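```bash
python3 - <<'E'
from h import *
c=cam('wrist')
for u in [(316,105),(352,105),(315,211),(348,210)]: print(u,w(c,u,.037)[:2].round(4))
for u in [(321,123),(347,121),(322,206),(346,206)]: print('rail',u,w(c,u,.064)[:2].round(4))
for z in (0,.05,.1,.15): print('box',z,w(c,(372,238),z)[:2].round(3))
print('tcp px',px(c,pose()[0]))
t=cam('top')
for z in (0,.05,.1,.15): print('boxtop',z,w(t,(180+540/2.4,130+47/2.4),z)[:2].round(3))
img=cv2.imread('pics/w1.png')
m=((img[...,2].astype(int)-img[...,0])>70).astype(np.uint8)[95:220,305:360]
N,l,s,ce=cv2.connectedComponentsWithStats(m); i=1+s[1:,4].argmax(); p=np.argwhere(l==i)[:,::-1]+[305,95]
W=np.array([w(c,u,.037)[:2] for u in p],np.float32); print('rect',s[i],cv2.minAreaRect(W),cv2.fitLine(W,2,0,.01,.01).T)
E
```

```text
(316, 105) [ 6.597e-01 -3.000e-04]
(352, 105) [ 0.6938 -0.0023]
(315, 211) [ 0.6517 -0.108 ]
(348, 210) [ 0.6869 -0.109 ]
rail (321, 123) [ 0.6635 -0.0151]
rail (347, 121) [ 0.6864 -0.0147]
rail (322, 206) [ 0.6599 -0.0928]
rail (346, 206) [ 0.683  -0.0942]
box 0 [ 0.718 -0.162]
box 0.05 [ 0.71  -0.137]
box 0.1 [ 0.702 -0.112]
box 0.15 [ 0.694 -0.086]
tcp px [322.04970312 226.24623865]
boxtop 0 [ 0.72  -0.159]
boxtop 0.05 [ 0.703 -0.147]
boxtop 0.1 [ 0.686 -0.135]
boxtop 0.15 [ 0.67  -0.123]
rect [  10   10   38  106 3212] ((0.6728009581565857, -0.05458741635084152), (0.10755052417516708, 0.034166157245635986), 85.34819030761719) [[ 0.08315649  0.9965365   0.6745308  -0.05161897]]
```

```bash
python3 - <<'E'
from h import *
go([.673,-.0545,.042],-4)
E
```

```text
at [ 0.6604 -0.0754  0.1503] head -3.43 F [ 0.2  0.1 -0. ] w 1.002 t 4.13
linear [-0.0217  0.1082  0.0113] dr [0.01 0.57 0.07]
```

```bash
python3 -m crank '[{"linear":[-0.0215,0.03,0.0113],"dr":[0,0.6,0],"hand":1},{"linear":[-0.0215,0.06,0.0113],"dr":[0,0.6,0],"hand":1},{"linear":[-0.0215,0.09,0.0113],"dr":[0,0.6,0],"hand":1},{"linear":[-0.0215,0.108,0.0113],"dr":[0,0.6,0],"hand":1},{"linear":[-0.0215,0.108,0.0113],"dr":[0,0.6,0],"hand":0.2},{"linear":[-0.0215,0.108,0.0113],"dr":[0,0.6,0],"hand":-1},{"linear":[-0.0215,0.108,0.0113],"dr":[0,0.6,0],"hand":-1},{"linear":[-0.0215,0.108,0.0113],"dr":[0,0.6,0],"hand":-1},{"linear":[-0.0215,0.108,0.0113],"dr":[0,0.6,0],"hand":-1},{"linear":[-0.0215,0.108,0.0113],"dr":[0,0.6,0],"hand":-1}]' 60
python3 -m crank '[{"linear":[0,0,0],"dr":[0,0,0],"hand":-1},{"linear":[0,0,0],"dr":[0,0,0],"hand":-1},{"linear":[0,0,0],"dr":[0,0,0],"hand":-1}]'
python3 -m crank '[{"linear":[0,-0.02,0],"dr":[0,0,0],"hand":-1},{"linear":[0,-0.04,0],"dr":[0,0,0],"hand":-1},{"linear":[0,-0.06,0],"dr":[0,0,0],"hand":-1},{"linear":[0,-0.06,0],"dr":[0,0,0],"hand":-1}]'
python3 - <<'E'
from h import *
go([.64,.043,.1],4.6)
E
```

```text
t: 4.97
eef_pos: [0.6745, -0.0526, 0.0436]
tool_rot: [-0.483, 0.482, -0.516, 0.517]
contact_force: [-0.2, -0.5, 0.3]
gripper_width: 0.141
t: 5.22
eef_pos: [0.6737, -0.0524, 0.0424]
tool_rot: [-0.483, 0.483, -0.517, 0.517]
contact_force: [-0.6, -0.0, -0.2]
gripper_width: -0.001
t: 5.55
eef_pos: [0.6765, -0.0521, 0.1066]
tool_rot: [-0.485, 0.481, -0.515, 0.518]
contact_force: [1.3, -0.5, 0.8]
gripper_width: -0.002
at [ 0.6765 -0.0521  0.1066] head -3.88 F [ 1.3 -0.5  0.8] w -0.002 t 5.55
linear [-0.0924  0.0064 -0.0429] dr [-0.38 -8.48  0.  ]
```

The gripper closed to zero, so it missed the rail. I'll look.

```bash
python3 - <<'E'
from h import *
S=bot.read_camera('side');T=bot.read_camera('top');Wr=bot.read_camera('wrist')
a=cv2.resize(S[130:350,190:450],(520,440));b=cv2.resize(T[110:270,290:450],(280,280)); d=cv2.resize(Wr,(280,160))
o=np.zeros((440,800,3),np.uint8);o[:,:520]=a;o[:280,520:]=b;o[280:,520:]=d
cv2.imwrite('pics/c.png',o)
for n in ('top','side','wrist'):
    c=cam(n)
    for r in bot.place_of(n,'brush'): print(n,r['score'],r['xy'],w(c,r['xy'],0))
E
```

```text
top 0.84 [365.5, 163.4] [ 0.6804365  -0.05676415  0.        ]
top 0.77 [219.6, 161.1] [0.67725692 0.3183607  0.        ]
side 0.59 [367.3, 159.3] [0.66499984 0.32022705 0.        ]
side 0.57 [372.7, 262.2] [ 0.66892391 -0.06313613  0.        ]
wrist 0.93 [321.0, 185.4] [ 0.67194813 -0.05337613  0.        ]
```

View pics/c.png

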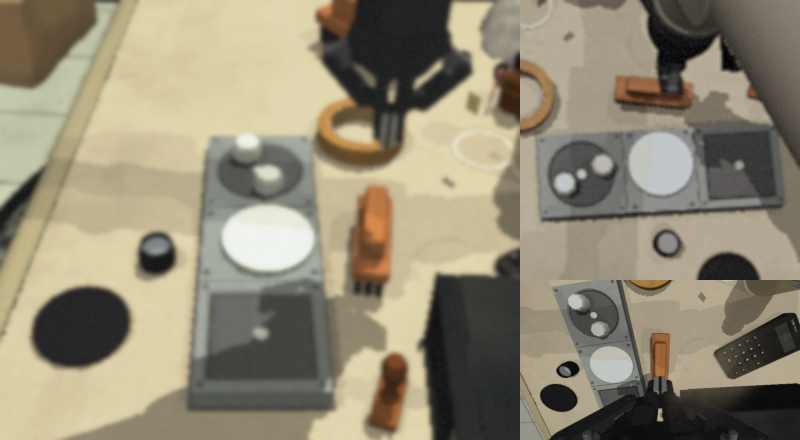

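```bash
python3 - <<'E'
from h import *
t=pose()[0];print(t)
for n in ('top','side','wrist'): print(n,px(cam(n),t),px(cam(n),[.672,-.055,.064]))
print(bot.camera_params('wrist')['hand_eye'])
S=cv2.imread('pics/c.png')
S=bot.read_camera('side');cv2.circle(S,tuple(int(v) for v in px(cam('side'),t)),2,(0,0,255),-1)
Wr=bot.read_camera('wrist');cv2.circle(Wr,tuple(int(v) for v in px(cam('wrist'),t)),2,(0,0,255),-1)
o=np.hstack([cv2.resize(S[130:280,310:460],(400,400)),cv2.resize(Wr[100:300,220:420],(400,400))]);cv2.imwrite('pics/d.png',o)
E
```

```text
[ 0.67267715 -0.05243946  0.1008069 ]
top [369.34310298 154.3697126 ] [368.24491573 159.32912345]
side [379.18620396 220.75535544] [377.05006939 236.10454609]
wrist [322.05710995 226.23196166] [321.22690592 210.1058117 ]
[[-3.05581506e-04  9.49416612e-01  3.14019113e-01 -8.13464257e-02]
 [ 8.70254295e-04 -3.14018757e-01  9.49416380e-01 -1.81875193e-01]
 [ 9.99999575e-01  5.63400569e-04 -7.30275560e-04 -1.33144138e-03]
 [ 0.00000000e+00  0.00000000e+00  0.00000000e+00  1.00000000e+00]]
```

View pics/d.png

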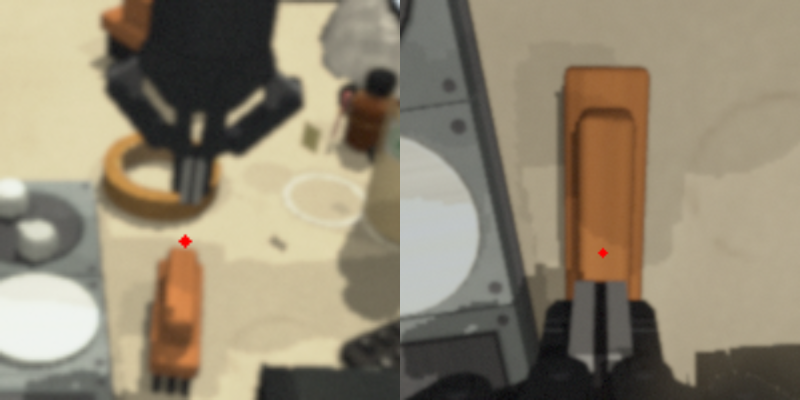

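```bash
python3 - <<'E'
from h import *
t,R,_=pose()
for s in (0,.01,.02,.025,.03,.035,.04): print(s,[px(cam(n),t-R[:,1]*s).round(1) for n in ('side','wrist','top')])
E
```

```text
0 [array([379.3, 220.7]), array([322.1, 226.2]), array([369.4, 154.2])]
0.01 [array([379.9, 216.6]), array([322.2, 232.7]), array([370. , 152.9])]
0.02 [array([380.4, 212.4]), array([322.3, 239.8]), array([370.6, 151.5])]
0.025 [array([380.7, 210.3]), array([322.3, 243.7]), array([370.9, 150.8])]
0.03 [array([381. , 208.2]), array([322.4, 247.7]), array([371.3, 150.1])]
0.035 [array([381.2, 206.1]), array([322.4, 252. ]), array([371.6, 149.4])]
0.04 [array([381.5, 203.9]), array([322.5, 256.6]), array([371.9, 148.6])]
```

```bash
python3 - <<'E'
from h import *
t,R,_=pose()
for s in (0.01,.015,.02,.025,.03,.035): print(s,[px(cam(n),t-R[:,1]*s+R[:,0]*e).round(1) for n,e in (('side',.011),('wrist',-.011))])
E
```

```text
0.01 [array([379.7, 220.4]), array([322.2, 216.6])]
0.015 [array([380. , 218.4]), array([322.3, 219.8])]
0.02 [array([380.3, 216.3]), array([322.3, 223.1])]
0.025 [array([380.5, 214.2]), array([322.4, 226.5])]
0.03 [array([380.8, 212. ]), array([322.4, 230.2])]
0.035 [array([381.1, 209.9]), array([322.5, 234.1])]
```

Both views show the finger tips about 40 mm behind the reported TCP, so the first grasp closed above the rail. I'll go lower, half open, in checked steps.

```bash
python3 -m crank '[{"linear":[0,0,0],"dr":[0,0,0],"hand":0.1},{"linear":[0,0.02,0],"dr":[0,0,0],"hand":0.1},{"linear":[0,0.04,0],"dr":[0,0,0],"hand":0.1},{"linear":[0,0.06,0],"dr":[0,0,0],"hand":0.1},{"linear":[0,0.06,0],"dr":[0,0,0],"hand":0.1},{"linear":[0,0.075,0],"dr":[0,0,0],"hand":0.1},{"linear":[0,0.088,0],"dr":[0,0,0],"hand":0.1},{"linear":[0,0.088,0],"dr":[0,0,0],"hand":0.1}]' 60
python3 -m crank '[{"linear":[0,0,0],"dr":[0,0,0],"hand":-1},{"linear":[0,0,0],"dr":[0,0,0],"hand":-1},{"linear":[0,0,0],"dr":[0,0,0],"hand":-1},{"linear":[0,0,0],"dr":[0,0,0],"hand":-1},{"linear":[0,0,0],"dr":[0,0,0],"hand":-1},{"linear":[0,0,0],"dr":[0,0,0],"hand":-1}]'
```

```text
t: 6.62
eef_pos: [0.672, -0.0525, 0.0116]
tool_rot: [0.482, -0.484, 0.517, -0.516]
contact_force: [-0.8, -1.0, 0.0]
gripper_width: 0.549
t: 7.12
eef_pos: [0.6744, -0.0524, 0.0151]
tool_rot: [-0.483, 0.482, -0.516, 0.517]
contact_force: [0.1, -0.5, 3.8]
gripper_width: 0.238
```

```bash
python3 -m crank '[{"linear":[0,-0.02,0],"dr":[0,0,0],"hand":-1},{"linear":[0,-0.04,0],"dr":[0,0,0],"hand":-1},{"linear":[0,-0.06,0],"dr":[0,0,0],"hand":-1},{"linear":[0,-0.08,0],"dr":[0,0,0],"hand":-1},{"linear":[0,-0.08,0],"dr":[0,0,0],"hand":-1},{"linear":[0,-0.08,0],"dr":[0,0,0],"hand":-1}]' 60
python3 - <<'E'
from h import *
go([.675,.043,.1],4.6)
S=bot.read_camera('side');Wr=bot.read_camera('wrist')
for n in ('side','wrist'):
    for r in bot.place_of(n,'brush'): print(n,r['score'],r['xy'])
t,R,_=pose()
for z in (-.04,-.02,0,.01,.02): print(z,[px(cam(n),t+[0,0,z]).round(1) for n in ('side','wrist')])
o=np.hstack([cv2.resize(S[130:280,310:460],(400,400)),cv2.resize(Wr[100:300,220:420],(400,400))]);cv2.imwrite('pics/e.png',o)
E
```

```text
t: 7.62
eef_pos: [0.6742, -0.0525, 0.095]
tool_rot: [-0.483, 0.482, -0.516, 0.517]
contact_force: [-1.0, 0.1, -2.5]
gripper_width: 0.236
at [ 0.6742 -0.0525  0.095 ] head -3.88 F [-1.   0.1 -2.5] w 0.236 t 7.62
linear [-0.0953 -0.005  -0.0056] dr [-0.11 -8.48  0.02]
side 0.78 [376.9, 227.6]
side 0.75 [370.8, 160.9]
side 0.46 [320.0, 305.3]
wrist 0.97 [320.4, 219.9]
-0.04 [array([376.7, 239.6]), array([321.9, 205.6])]
-0.02 [array([377.6, 232. ]), array([322., 215.])]
0 [array([378.6, 224.1]), array([322.1, 226.2])]
0.01 [array([379.1, 220.1]), array([322.1, 232.7])]
0.02 [array([379.7, 216. ]), array([322.2, 239.8])]
```

View pics/e.png

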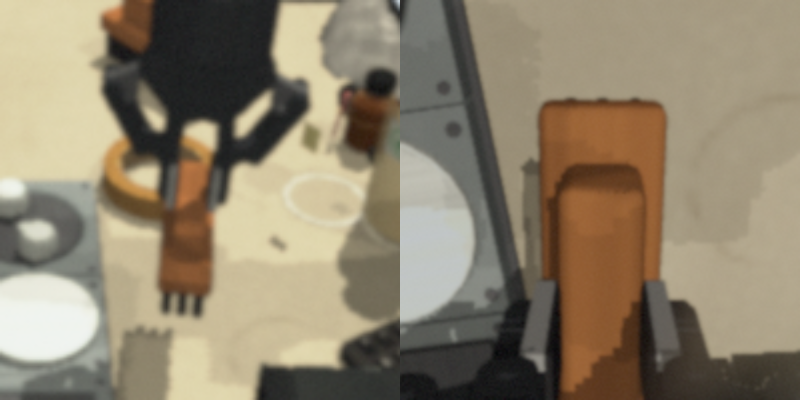

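```bash
python3 - <<'E'
from h import *
go([.625,.045,.095],0)
E
```

```text
at [ 0.6724 -0.0526  0.0925] head -3.87 F [-0.6  0.7 -2.4] w 0.236 t 7.82
linear [-0.0941 -0.0024 -0.0539] dr [ 0.16 -3.87  0.01]
```

```bash
python3 -m crank '[{"linear":[-0.03,0,-0.017],"dr":[0,-1.3,0],"hand":-1},{"linear":[-0.06,0,-0.034],"dr":[0,-2.6,0],"hand":-1},{"linear":[-0.094,0,-0.054],"dr":[0,-3.9,0],"hand":-1},{"linear":[-0.094,0.02,-0.054],"dr":[0,-3.9,0],"hand":-1},{"linear":[-0.094,0.04,-0.054],"dr":[0,-3.9,0],"hand":-1},{"linear":[-0.094,0.045,-0.054],"dr":[0,-3.9,0],"hand":-1},{"linear":[-0.094,0.045,-0.054],"dr":[0,-3.9,0],"hand":-1},{"linear":[-0.094,0.045,-0.054],"dr":[0,-3.9,0],"hand":-1}]'
python3 - <<'E'
from h import *
go([.49,.045,.0425],0)
S=bot.read_camera('side')
for k in('brush','offcut0_mid'):
    for r in bot.place_of('side',k): print(k,r['score'],r['xy'],w(cam('side'),r['xy'],.03)[:2])
E
```

```text
t: 8.48
eef_pos: [0.626, 0.0444, 0.0488]
tool_rot: [0.5, -0.5, 0.5, -0.5]
contact_force: [-0.7, 0.9, -0.6]
gripper_width: 0.235
at [0.626  0.0444 0.0488] head -0.02 F [-0.7  0.9 -0.6] w 0.235 t 8.48
linear [-0.0005  0.0064 -0.136 ] dr [ 0.06 -0.02  0.01]
brush 0.78 [353.7, 213.9] [0.62837432 0.04798911]
brush 0.6 [373.1, 160.4] [0.67680301 0.26832419]
offcut0_mid 0.71 [323.6, 220.2] [0.56446821 0.02193523]
offcut0_mid 0.69 [351.3, 214.3] [0.62318349 0.04621968]
```

```bash
python3 -m crank '[{"linear":[0,0.006,0],"dr":[0,0,0],"hand":-1},{"linear":[0,0.006,-0.01],"dr":[0,0,0],"hand":-1},{"linear":[0,0.006,-0.02],"dr":[0,0,0],"hand":-1},{"linear":[0,0.006,-0.027],"dr":[0,0,0],"hand":-1},{"linear":[0,0.006,-0.034],"dr":[0,0,0],"hand":-1},{"linear":[0,0.006,-0.041],"dr":[0,0,0],"hand":-1},{"linear":[0,0.006,-0.048],"dr":[0,0,0],"hand":-1},{"linear":[0,0.006,-0.055],"dr":[0,0,0],"hand":-1},{"linear":[0,0.006,-0.062],"dr":[0,0,0],"hand":-1},{"linear":[0,0.006,-0.069],"dr":[0,0,0],"hand":-1}]'
python3 - <<'E'
from h import *
go([.49,.045,.0425],0)
S=bot.read_camera('side')
for n in ('brush','offcut0_mid'):
    for r in bot.place_of('side',n): print(n,r['score'],r['xy'],w(cam('side'),r['xy'],.036)[:2])
cv2.imwrite('pics/f.png',cv2.resize(S[180:280,230:390],(640,400)))
E
```

```text
t: 9.47
eef_pos: [0.5599, 0.046, 0.0444]
tool_rot: [0.503, -0.498, 0.498, -0.501]
contact_force: [11.6, 1.9, -0.3]
gripper_width: 0.235
at [0.5599 0.046  0.0444] head 0.07 F [11.6  1.9 -0.3] w 0.235 t 9.47
linear [ 0.001   0.0014 -0.0699] dr [-0.4   0.07 -0.11]
brush 0.83 [369.0, 159.6] [0.66556689 0.26180957]
brush 0.78 [320.2, 209.6] [0.55508949 0.04954771]
offcut0_mid 0.64 [308.9, 202.2] [0.52799242 0.07339545]
offcut0_mid 0.37 [367.2, 198.5] [0.65804461 0.09734712]
```

View pics/f.png

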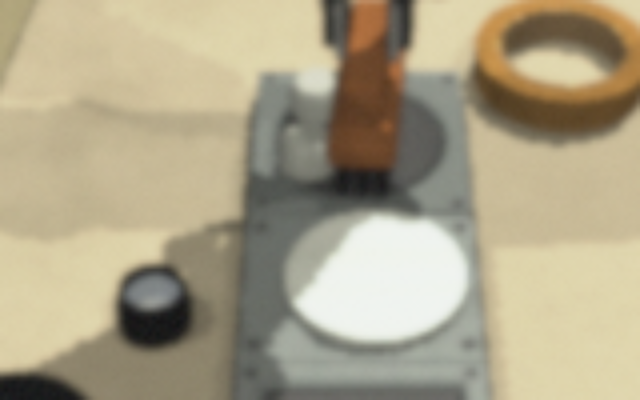

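```bash
python3 -m crank '[{"linear":[0,0,-0.007],"dr":[0,0,0],"hand":-1},{"linear":[0,0,-0.014],"dr":[0,0,0],"hand":-1},{"linear":[0,0,-0.021],"dr":[0,0,0],"hand":-1},{"linear":[0,0,-0.028],"dr":[0,0,0],"hand":-1},{"linear":[0,0,-0.035],"dr":[0,0,0],"hand":-1},{"linear":[0,0,-0.042],"dr":[0,0,0],"hand":-1},{"linear":[0,0,-0.049],"dr":[0,0,0],"hand":-1},{"linear":[0,0,-0.056],"dr":[0,0,0],"hand":-1},{"linear":[0,0,-0.063],"dr":[0,0,0],"hand":-1},{"linear":[0,0,-0.07],"dr":[0,0,0],"hand":-1}]' 60
python3 -m crank '[{"linear":[0,0,-0.005],"dr":[0,0,0],"hand":-1},{"linear":[0,0,-0.008],"dr":[0,0,0],"hand":-1},{"linear":[0,0,-0.008],"dr":[0,0,0],"hand":-1}]'
python3 - <<'E'
from h import *
S=bot.read_camera('side');T=bot.read_camera('top')
for n in ('side','top'):
  for k in ('brush','offcut0_mid'):
    for r in bot.place_of(n,k): print(n,k,r['score'],r['xy'],w(cam(n),r['xy'],.012)[:2])
cv2.imwrite('pics/g.png',np.hstack([cv2.resize(S[160:280,210:370],(440,330)),cv2.resize(T[170:270,280:380],(330,330))]))
E
```

```text
t: 10.45
eef_pos: [0.4862, 0.045, 0.0431]
tool_rot: [-0.5, 0.5, -0.5, 0.5]
contact_force: [0.8, -0.2, -1.5]
gripper_width: 0.236
t: 10.7
eef_pos: [0.4784, 0.0449, 0.0431]
tool_rot: [-0.5, 0.5, -0.5, 0.5]
contact_force: [0.3, 0.2, -0.4]
gripper_width: 0.237
side brush 0.75 [369.7, 158.7] [0.67026078 0.30467213]
side offcut0_mid 0.4 [274.8, 225.0] [0.45861818 0.01823825]
top brush 0.73 [218.5, 158.6] [0.68028613 0.31823062]
```

View pics/g.png

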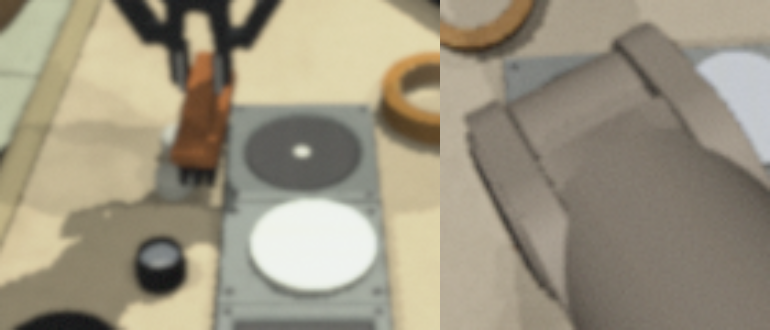

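```bash
python3 -m crank '[{"linear":[0,-0.03,0],"dr":[0,0,0],"hand":-1},{"linear":[0,-0.06,0],"dr":[0,0,0],"hand":-1},{"linear":[0.02,-0.06,0.03],"dr":[0,0.5,0],"hand":-1},{"linear":[0.04,-0.06,0.065],"dr":[0,1,0],"hand":-1},{"linear":[0.06,-0.06,0.10],"dr":[0,1.5,0],"hand":-1},{"linear":[0.08,-0.06,0.13],"dr":[0,2,0],"hand":-1},{"linear":[0.09,-0.06,0.16],"dr":[0,3,0],"hand":-1},{"linear":[0.0975,-0.06,0.18],"dr":[0,4,0],"hand":-1},{"linear":[0.0975,-0.06,0.197],"dr":[0,4,0],"hand":-1},{"linear":[0.0975,-0.06,0.197],"dr":[0,4,0],"hand":-1}]' 60
python3 -m crank '[{"linear":[0,0.03,0],"dr":[0,0,0],"hand":-1},{"linear":[0,0.06,0],"dr":[0,0,0],"hand":-1},{"linear":[0,0.07,0],"dr":[0,0,0],"hand":-1},{"linear":[0,0.07,0],"dr":[0,0,0],"hand":-1}]'
python3 - <<'E'
from h import *
go([.676,-.0525,.0165],-4)
T=bot.read_camera('top')
for k in ('brush','offcut0_mid','round_pad_top','blank'):
    for r in bot.place_of('top',k): print(k,r['score'],r['xy'],w(cam('top'),r['xy'],.012)[:2])
E
```

```text
t: 11.83
eef_pos: [0.6792, -0.0532, 0.1026]
tool_rot: [-0.483, 0.481, -0.517, 0.518]
contact_force: [-0.5, 1.1, -1.4]
gripper_width: 0.237
t: 12.17
eef_pos: [0.6728, -0.0523, 0.0297]
tool_rot: [0.481, -0.484, 0.519, -0.515]
contact_force: [-0.5, 0.2, -1.1]
gripper_width: 0.236
at [ 0.6728 -0.0523  0.0297] head -3.94 F [-0.5  0.2 -1.1] w 0.236 t 12.17
linear [-0.0001  0.0132  0.0033] dr [0.4  0.06 0.02]
brush 0.6 [216.4, 158.1] [0.68146762 0.32364684]
round_pad_top 0.72 [325.0, 206.0] [0.56483915 0.04528651]
blank 0.69 [408.3, 274.2] [ 0.40261974 -0.15949466]
blank 0.61 [371.3, 204.7] [ 0.57092911 -0.06996827]
```

```bash
python3 -m crank '[{"linear":[0,0.005,0.003],"dr":[0,0,0],"hand":-1},{"linear":[0,0.009,0.003],"dr":[0,0,0],"hand":-1},{"linear":[0,0.012,0.003],"dr":[0,0,0],"hand":-1},{"linear":[0,0.012,0.003],"dr":[0,0,0],"hand":-1},{"linear":[0,0.012,0.003],"dr":[0,0,0],"hand":-1}]'
python3 -m crank '[{"linear":[0,0.002,0],"dr":[0,0,0],"hand":-1},{"linear":[0,0.002,0],"dr":[0,0,0],"hand":-1}]'
```

```text
t: 12.83
eef_pos: [0.6788, -0.0526, 0.0207]
tool_rot: [0.482, -0.483, 0.517, -0.517]
contact_force: [0.5, 0.1, -1.5]
gripper_width: 0.237
t: 13.0
eef_pos: [0.679, -0.0526, 0.0189]
tool_rot: [0.482, -0.482, 0.517, -0.517]
contact_force: [-0.5, 0.7, -0.8]
gripper_width: 0.237
```

```bash
python3 -m crank '[{"linear":[0,0.002,0],"dr":[0,0,0],"hand":-1},{"linear":[0,0.002,0],"dr":[0,0,0],"hand":-1}]'; python3 -m crank '[{"linear":[0,0.0015,0],"dr":[0,0,0],"hand":-1},{"linear":[0,0.0015,0],"dr":[0,0,0],"hand":-1}]'; python3 -m crank '[{"linear":[0,0.001,0],"dr":[0,0,0],"hand":-1},{"linear":[0,0.001,0],"dr":[0,0,0],"hand":-1}]'
```

```text
t: 13.17
eef_pos: [0.6789, -0.0526, 0.0168]
tool_rot: [0.482, -0.482, 0.517, -0.517]
contact_force: [0.4, -0.9, -1.3]
gripper_width: 0.238
t: 13.33
eef_pos: [0.6792, -0.0526, 0.0155]
tool_rot: [-0.482, 0.482, -0.517, 0.517]
contact_force: [-0.2, 0.8, -0.9]
gripper_width: 0.235
t: 13.5
eef_pos: [0.6795, -0.0526, 0.0154]
tool_rot: [-0.482, 0.482, -0.517, 0.517]
contact_force: [-1.7, -0.3, 3.4]
gripper_width: 0.235
```

```bash
python3 -m crank '[{"linear":[0,0,0],"dr":[0,0,0],"hand":0.2},{"linear":[0,0,0],"dr":[0,0,0],"hand":0.2},{"linear":[0,0,0],"dr":[0,0,0],"hand":0.2},{"linear":[0,-0.03,0],"dr":[0,0,0],"hand":0.2},{"linear":[0,-0.06,0],"dr":[0,0,0],"hand":0.2},{"linear":[0,-0.1,0],"dr":[0,0,0],"hand":0.2},{"linear":[0,-0.12,0],"dr":[0,0,0],"hand":-1},{"linear":[0,-0.12,0],"dr":[0,0,0],"hand":-1},{"linear":[0,-0.12,0],"dr":[0,0,0],"hand":-1},{"linear":[0,-0.12,0],"dr":[0,0,0],"hand":-1}]'
python3 - <<'E'
from h import *
go([.579,-.1625,.135],-85.4)
for n in ('wrist','side'):
  img=bot.read_camera(n);c=cam(n); cv2.imwrite('pics/h_%s.png'%n,img)
  for k,z in (('brush',0),('offcut0_mid',.011),('round_pad_top',.024),('blank',.025),('square_pad',.025),('loupe',0)):
    for r in bot.place_of(n,k)[:3]: print(n,k,r['score'],r['xy'],w(c,r['xy'],z)[:2].round(4))
  for r in bot.cut_out(n,'blank')[:2]:
    p=np.argwhere(r['pixels'])[:,::-1]; W=np.array([w(c,u,.033)[:2] for u in p],np.float32); print(n,'blank',r['score'],len(p),cv2.minEnclosingCircle(W),W.mean(0))
cv2.imwrite('pics/h.png',np.hstack([cv2.imread('pics/h_wrist.png')[0:320,100:500],cv2.resize(cv2.imread('pics/h_side.png')[140:340,200:450],(400,320))]))
E
```

```text
t: 14.33
eef_pos: [0.6784, -0.0528, 0.1336]
tool_rot: [0.482, -0.483, 0.517, -0.517]
contact_force: [-0.7, 0.0, -0.6]
gripper_width: 0.036
at [ 0.6784 -0.0528  0.1336] head -3.97 F [-0.7  0.  -0.6] w 0.036 t 14.33
linear [ 0.1163 -0.0012 -0.0915] dr [6.000e-02 8.143e+01 8.000e-02]
wrist brush 0.82 [320.4, 176.9] [ 0.6766 -0.0534]
wrist offcut0_mid 0.95 [96.3, 125.3] [0.4563 0.018 ]
wrist offcut0_mid 0.51 [220.3, 202.7] [ 0.5661 -0.072 ]
wrist round_pad_top 0.67 [178.0, 88.0] [0.5517 0.0463]
wrist round_pad_top 0.36 [322.3, 175.7] [ 0.6791 -0.046 ]
wrist blank 0.75 [104.5, 274.7] [ 0.4255 -0.1441]
wrist blank 0.72 [218.0, 201.4] [ 0.5694 -0.0658]Traceback (most recent call last):
  File "<stdin>", line 6, in <module>
ValueError: it knows: bed, blank, brush, loupe, offcut, offcut0_mid, offcut1_mid, round_die, round_pad_top, square_die, stamp, tape_roll
```

```bash
cat > m.py <<'E'
from h import *
def meas(ns=('wrist','side')):
  for n in ns:
    img=bot.read_camera(n);c=cam(n); cv2.imwrite('pics/h_%s.png'%n,img)
    for k,z in (('brush',0),('offcut0_mid',.011),('round_pad_top',.024),('blank',.025)):
      for r in bot.place_of(n,k)[:2]: print(n,k,r['score'],r['xy'],w(c,r['xy'],z)[:2].round(4))
    for k,z in (('blank',.033),('round_die',.025)):
     for r in bot.cut_out(n,k)[:2]:
      p=np.argwhere(r['pixels'])[:,::-1]; W=np.array([w(c,u,z)[:2] for u in p],np.float32); print(n,k,round(r['score'],2),len(p),np.round(cv2.minAreaRect(W)[0],4),np.round(cv2.minAreaRect(W)[1],4),cv2.minAreaRect(W)[2],W.mean(0).round(4))
E
python3 - <<'E'
from m import *
meas()
cv2.imwrite('pics/h.png',np.hstack([cv2.imread('pics/h_wrist.png')[0:320,60:460],cv2.resize(cv2.imread('pics/h_side.png')[140:340,200:450],(400,320))]))
E
```

```text
wrist brush 0.58 [321.7, 181.1] [ 0.6784 -0.0582]
wrist offcut0_mid 0.55 [97.6, 128.5] [0.457 0.015]
wrist round_pad_top 0.81 [178.1, 89.5] [0.552  0.0452]
wrist blank 0.57 [218.0, 202.4] [ 0.5697 -0.0668]
wrist blank 0.93 5911 [ 0.5705 -0.0641] [0.0888 0.0895] 86.12588500976562 [ 0.571  -0.0623]
wrist blank 0.59 4003 [ 0.4307 -0.1458] [0.0836 0.0859] 86.17157745361328 [ 0.4308 -0.1451]
wrist round_die 0.67 18319 [0.5556 0.0453] [0.1221 0.1218] 4.210639476776123 [0.5557 0.0495]
side brush 0.76 [372.6, 160.5] [0.6794 0.3153]
side brush 0.7 [376.5, 260.9] [ 0.6766 -0.059 ]
side offcut0_mid 0.49 [274.2, 221.5] [0.4552 0.0307]
side round_pad_top 0.95 [319.6, 215.7] [0.5543 0.043 ]
side round_pad_top 0.45 [322.0, 247.9] [ 0.5666 -0.0552]
side blank 0.94 [231.2, 293.7] [ 0.415  -0.1822]
side blank 0.81 [322.9, 248.5] [ 0.5686 -0.0577]
side blank 0.82 1215 [ 0.5685 -0.0664] [0.0849 0.0902] 4.586044788360596 [ 0.5685 -0.0683]
side blank 0.8 1576 [ 0.4141 -0.1851] [0.085  0.0872] 64.92499542236328 [ 0.4145 -0.1865]
side round_die 0.65 1965 [0.5519 0.0487] [0.1209 0.1287] 3.1064188480377197 [0.5537 0.0438]
side round_die 0.17 536 [ 0.6817 -0.224 ] [0.0755 0.0244] 77.6346664428711 [ 0.6809 -0.2263]
```

View pics/h.png

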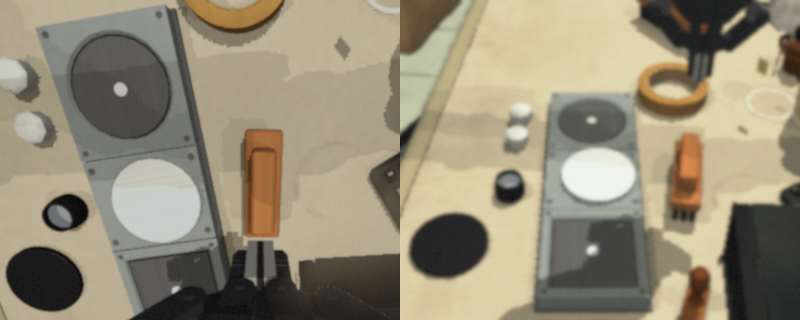

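```bash
python3 - <<'E'
from h import *
go([.5775,-.117,.135],8)
E
```

```text
at [ 0.6791 -0.0527  0.1347] head -3.97 F [0.4 0.3 0.4] w -0.0 t 15.28
linear [ 0.0712 -0.0003 -0.0969] dr [ -0.   -11.97   0.  ]
```

```bash
python3 -m crank '[{"linear":[0.02,0,-0.03],"dr":[0,-4,0],"hand":0.2},{"linear":[0.045,0,-0.06],"dr":[0,-8,0],"hand":0.2},{"linear":[0.071,0,-0.097],"dr":[0,-12,0],"hand":0.2},{"linear":[0.071,0.03,-0.097],"dr":[0,-12,0],"hand":0.2},{"linear":[0.071,0.06,-0.097],"dr":[0,-12,0],"hand":0.2},{"linear":[0.071,0.09,-0.097],"dr":[0,-12,0],"hand":0.2},{"linear":[0.071,0.112,-0.097],"dr":[0,-12,0],"hand":0.2},{"linear":[0.071,0.112,-0.097],"dr":[0,-12,0],"hand":0.2},{"linear":[0.071,0.112,-0.097],"dr":[0,-12,0],"hand":0.2}]'
python3 - <<'E'
from h import *
go([.5775,-.117,.00],8)
img=bot.read_camera('wrist');c=cam('wrist');cv2.imwrite('pics/i0.png',img)
S=bot.read_camera('side')
for r in bot.cut_out('wrist','blank')[:2]: print(r['score'],r['extent'])
cv2.imwrite('pics/i.png',np.hstack([img[80:400,120:520],cv2.resize(S[190:340,240:400],(341,320))]))
E
```

```text
t: 16.03
eef_pos: [0.5768, -0.1166, 0.0221]
tool_rot: [-0.533, 0.534, -0.464, 0.463]
contact_force: [0.2, -0.0, 0.7]
gripper_width: 0.603
at [ 0.5768 -0.1166  0.0221] head 8.04 F [ 0.2 -0.   0.7] w 0.603 t 16.03
linear [0.0006 0.0221 0.0007] dr [ 0.11  0.04 -0.05]
0.97 [21.8, 185.7, 148.2, 298.1]
0.91 [244.6, 67.2, 404.4, 221.2]
```

View pics/i.png

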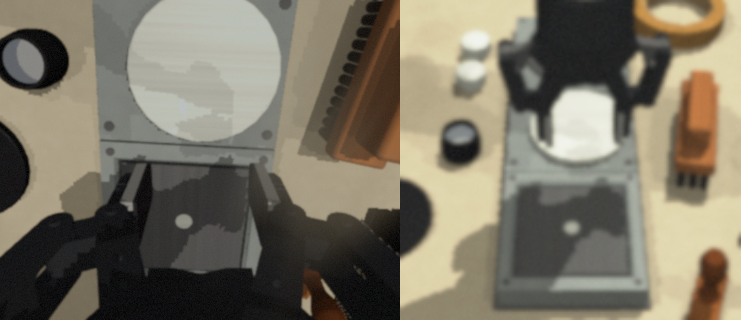

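```bash
python3 -m crank '[{"linear":[0,0.008,0],"dr":[0,0,0],"hand":0.2},{"linear":[0,0.012,0],"dr":[0,0,0],"hand":0.2},{"linear":[0,0.015,0],"dr":[0,0,0],"hand":0.2},{"linear":[0,0.015,0],"dr":[0,0,0],"hand":0.2},{"linear":[0,0.015,0],"dr":[0,0,0],"hand":0.2}]'
python3 -m crank '[{"linear":[0,0.002,0],"dr":[0,0,0],"hand":0.2},{"linear":[0,0.003,0],"dr":[0,0,0],"hand":0.2},{"linear":[0,0.003,0],"dr":[0,0,0],"hand":0.2}]'
```

```text
t: 16.6
eef_pos: [0.5773, -0.1167, 0.0075]
tool_rot: [-0.534, 0.534, -0.464, 0.464]
contact_force: [0.3, -0.5, -0.1]
gripper_width: 0.599
t: 16.85
eef_pos: [0.5773, -0.1167, 0.0044]
tool_rot: [-0.534, 0.534, -0.464, 0.464]
contact_force: [0.7, -0.7, 0.1]
gripper_width: 0.598
```

```bash
python3 -m crank '[{"linear":[0,0.002,0],"dr":[0,0,0],"hand":0.2},{"linear":[0,0.002,0],"dr":[0,0,0],"hand":0.2},{"linear":[0,0.002,0],"dr":[0,0,0],"hand":0.2}]'
python3 -m crank '[{"linear":[0,0.0015,0],"dr":[0,0,0],"hand":0.2},{"linear":[0,0.0015,0],"dr":[0,0,0],"hand":0.2}]'
```

```text
t: 17.1
eef_pos: [0.5774, -0.1167, 0.0026]
tool_rot: [-0.534, 0.534, -0.464, 0.464]
contact_force: [-0.4, -0.5, -0.8]
gripper_width: 0.598
t: 17.27
eef_pos: [0.5773, -0.1167, 0.0009]
tool_rot: [-0.534, 0.534, -0.464, 0.464]
contact_force: [0.1, -0.0, 0.3]
gripper_width: 0.601
```

```bash
python3 -m crank '[{"linear":[0,0.0015,0],"dr":[0,0,0],"hand":0.2},{"linear":[0,0.0015,0],"dr":[0,0,0],"hand":0.2}]'
python3 -m crank '[{"linear":[0,0.0015,0],"dr":[0,0,0],"hand":0.2},{"linear":[0,0.0015,0],"dr":[0,0,0],"hand":0.2}]'
```

```text
t: 17.43
eef_pos: [0.5773, -0.1167, -0.0006]
tool_rot: [-0.534, 0.534, -0.464, 0.464]
contact_force: [-0.1, 0.0, -0.4]
gripper_width: 0.601
t: 17.6
eef_pos: [0.5773, -0.1167, -0.0021]
tool_rot: [-0.534, 0.534, -0.464, 0.464]
contact_force: [0.2, -0.1, -1.0]
gripper_width: 0.605
```

```bash
python3 -m crank '[{"linear":[0,0.0015,0],"dr":[0,0,0],"hand":0.2},{"linear":[0,0.0015,0],"dr":[0,0,0],"hand":0.2}]'
python3 -m crank '[{"linear":[0,0.0015,0],"dr":[0,0,0],"hand":0.2},{"linear":[0,0.0015,0],"dr":[0,0,0],"hand":0.2}]'
python3 -m crank '[{"linear":[0,0.0015,0],"dr":[0,0,0],"hand":0.2},{"linear":[0,0.0015,0],"dr":[0,0,0],"hand":0.2}]'
```

```text
t: 17.77
eef_pos: [0.5773, -0.1167, -0.0036]
tool_rot: [-0.534, 0.534, -0.464, 0.464]
contact_force: [-0.1, 0.1, -0.0]
gripper_width: 0.601
t: 17.93
eef_pos: [0.5773, -0.1167, -0.0051]
tool_rot: [-0.534, 0.534, -0.464, 0.464]
contact_force: [-0.4, 0.7, -0.4]
gripper_width: 0.601
t: 18.1
eef_pos: [0.5773, -0.1167, -0.0066]
tool_rot: [-0.534, 0.534, -0.464, 0.464]
contact_force: [-0.1, 0.8, 0.1]
gripper_width: 0.599
```

```bash
python3 -m crank '[{"linear":[0,0.0015,0],"dr":[0,0,0],"hand":0.2},{"linear":[0,0.0015,0],"dr":[0,0,0],"hand":0.2}]'
python3 -m crank '[{"linear":[0,0.0015,0],"dr":[0,0,0],"hand":0.2},{"linear":[0,0.0015,0],"dr":[0,0,0],"hand":0.2}]'
python3 - <<'E'
from h import *
S=bot.read_camera('side');W=bot.read_camera('wrist');t,R,_=pose()
for s in (0,.01,.02,.03,.04): print(s,px(cam('side'),t-R[:,1]*s+R[:,0]*.011+R[:,2]*.026),px(cam('wrist'),t-R[:,1]*s-R[:,0]*.011-R[:,2]*.026))
cv2.imwrite('pics/j.png',np.hstack([cv2.resize(S[220:300,270:370],(400,320),interpolation=2),W[80:400,120:520]]))
E
```

```text
t: 18.27
eef_pos: [0.5773, -0.1167, -0.0081]
tool_rot: [-0.534, 0.534, -0.464, 0.464]
contact_force: [-0.4, 0.5, 0.0]
gripper_width: 0.602
t: 18.43
eef_pos: [0.5773, -0.1167, -0.0096]
tool_rot: [-0.534, 0.534, -0.464, 0.464]
contact_force: [-0.3, -0.8, 0.1]
gripper_width: 0.601
0 [339.24823785 287.22463601] [282.29629054 211.26703569]
0.01 [339.42794795 283.7757286 ] [280.36101808 217.06305925]
0.02 [339.61062516 280.26987782] [278.21679147 223.48488784]
0.03 [339.79634357 276.70566167] [275.82783784 230.63965897]
0.04 [339.98517978 273.08161043] [273.14972445 238.66044607]
```

View pics/j.png

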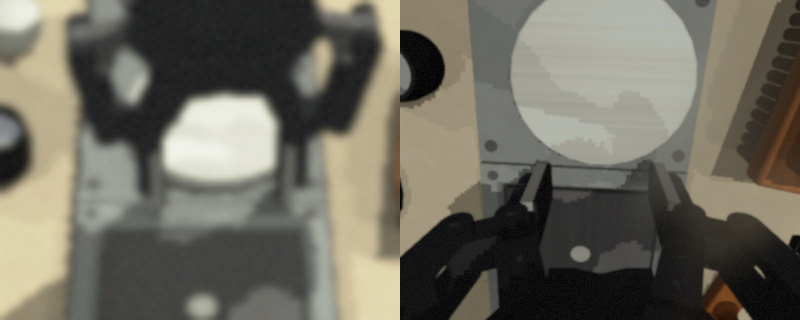

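```bash
python3 -m crank '[{"linear":[0,0.002,0],"dr":[0,0,0],"hand":0.2},{"linear":[0,0.004,0],"dr":[0,0,0],"hand":0.2},{"linear":[0,0.004,0],"dr":[0,0,0],"hand":0.2}]'
python3 -m crank '[{"linear":[0,0.002,0],"dr":[0,0,0],"hand":0.2},{"linear":[0,0.002,0],"dr":[0,0,0],"hand":0.2}]'
python3 -m crank '[{"linear":[0,0.0015,0],"dr":[0,0,0],"hand":0.2},{"linear":[0,0.0015,0],"dr":[0,0,0],"hand":0.2}]'
```

```text
t: 18.78
eef_pos: [0.5771, -0.1168, -0.0138]
tool_rot: [-0.534, 0.534, -0.464, 0.464]
contact_force: [-0.1, 0.4, 0.4]
gripper_width: 0.599
t: 18.95
eef_pos: [0.5772, -0.1167, -0.0157]
tool_rot: [-0.534, 0.534, -0.464, 0.464]
contact_force: [1.4, -0.0, -0.4]
gripper_width: 0.597
t: 19.12
eef_pos: [0.5773, -0.1168, -0.0171]
tool_rot: [-0.534, 0.534, -0.464, 0.464]
contact_force: [-0.9, 0.0, 0.2]
gripper_width: 0.603
```

```bash
python3 -m crank '[{"linear":[0,0.001,0],"dr":[0,0,0],"hand":0.2},{"linear":[0,0.001,0],"dr":[0,0,0],"hand":0.2}]'
python3 -m crank '[{"linear":[0,0.001,0],"dr":[0,0,0],"hand":0.2},{"linear":[0,0.001,0],"dr":[0,0,0],"hand":0.2}]'
```

```text
t: 19.28
eef_pos: [0.5775, -0.1168, -0.0173]
tool_rot: [-0.534, 0.534, -0.464, 0.464]
contact_force: [-2.7, 0.2, 6.0]
gripper_width: 0.599
t: 19.45
eef_pos: [0.5775, -0.1168, -0.0174]
tool_rot: [-0.534, 0.534, -0.464, 0.464]
contact_force: [-5.6, 0.8, 14.2]
gripper_width: 0.601
```

```bash
python3 -m crank '[{"linear":[0,-0.0035,0],"dr":[0,0,0],"hand":0.2},{"linear":[-0.004,-0.0035,0],"dr":[0,0,0],"hand":0.2},{"linear":[-0.01,-0.0035,0],"dr":[0,0,0],"hand":0.2},{"linear":[-0.016,-0.0035,0],"dr":[0,0,0],"hand":0.2},{"linear":[-0.023,-0.0035,0],"dr":[0,0,0],"hand":0.2},{"linear":[-0.03,-0.0035,0],"dr":[0,0,0],"hand":0.2},{"linear":[-0.038,-0.0035,0],"dr":[0,0,0],"hand":0.2},{"linear":[-0.046,-0.0035,0],"dr":[0,0,0],"hand":0.2},{"linear":[-0.053,-0.0035,0],"dr":[0,0,0],"hand":0.2},{"linear":[-0.06,-0.0035,0],"dr":[0,0,0],"hand":0.2}]'
python3 - <<'E'
from m import *
go([.5613,-.0024,-.0155],8)
meas()
E
```

```text
t: 20.28
eef_pos: [0.5688, -0.0563, -0.0154]
tool_rot: [-0.534, 0.534, -0.464, 0.464]
contact_force: [0.9, -1.6, 1.1]
gripper_width: 0.601
at [ 0.5688 -0.0563 -0.0154] head 8.06 F [ 0.9 -1.6  1.1] w 0.601 t 20.28
linear [-0.0545  0.0001  0.0001] dr [ 0.01  0.06 -0.  ]
wrist brush 0.56 [494.3, 256.9] [ 0.6789 -0.0527]
wrist offcut0_mid 0.75 [111.4, 81.5] [0.4535 0.0193]
wrist round_pad_top 0.74 [324.5, 47.3] [0.5549 0.0472]
wrist round_pad_top 0.42 [100.4, 81.9] [0.4572 0.019 ]
wrist blank 0.9 [73.2, 342.7] [ 0.4289 -0.1331]
wrist blank 0.8 [320.2, 171.6] [ 0.5609 -0.0076]
wrist blank 0.62 28513 [ 0.5601 -0.0072] [0.0886 0.0884] 58.078399658203125 [ 0.56  -0.004]
wrist round_die 0.78 29604 [0.555  0.0276] [0.1163 0.0809] 4.767067909240723 [0.5535 0.0409]
wrist round_die 0.25 16872 [0.5539 0.0434] [0.087  0.0423] 8.166315078735352 [0.5533 0.0485]
side brush 0.93 [377.1, 258.7] [ 0.678  -0.0528]
side brush 0.88 [369.6, 161.1] [0.6711 0.3115]
side offcut0_mid 0.52 [275.5, 223.4] [0.459  0.0247]
side round_pad_top 0.6 [274.1, 220.0] [0.4574 0.0209]
side blank 0.78 [322.7, 229.0] [ 5.642e-01 -5.000e-04]
side blank 0.74 [230.6, 293.2] [ 0.4136 -0.1812]
side blank 0.86 1594 [ 0.4148 -0.1853] [0.0865 0.0857] 64.83970642089844 [ 0.4144 -0.1866]
side blank 0.84 485 [ 0.559  -0.0154] [0.0592 0.0834] 24.658794403076172 [ 0.5638 -0.0255]
side round_die 0.63 188 [0.5528 0.0597] [0.1173 0.087 ] 2.6375131607055664 [0.5512 0.048 ]
```

```bash
python3 -m crank '[{"linear":[-0.006,0,0.0005],"dr":[0,0,0],"hand":0.2},{"linear":[-0.012,0,0.001],"dr":[0,0,0],"hand":0.2},{"linear":[-0.018,0,0.001],"dr":[0,0,0],"hand":0.2},{"linear":[-0.024,0,0.0015],"dr":[0,0,0],"hand":0.2},{"linear":[-0.03,0,0.002],"dr":[0,0,0],"hand":0.2},{"linear":[-0.036,0,0.002],"dr":[0,0,0],"hand":0.2},{"linear":[-0.041,0,0.002],"dr":[0,0,0],"hand":0.2},{"linear":[-0.045,0,0.002],"dr":[0,0,0],"hand":0.2},{"linear":[-0.045,0,0.002],"dr":[0,0,0],"hand":0.2}]'
python3 - <<'E'
from m import *
go([.5613,-.0024,-.0155],8)
meas()
E
```

```text
t: 21.73
eef_pos: [0.5647, -0.0111, -0.0153]
tool_rot: [0.534, -0.534, 0.463, -0.463]
contact_force: [0.2, 0.2, 0.6]
gripper_width: 0.597
at [ 0.5647 -0.0111 -0.0153] head 8.11 F [0.2 0.2 0.6] w 0.597 t 21.73
linear [-0.0091  0.0002 -0.0022] dr [-0.02  0.11 -0.03]
wrist brush 0.76 [480.5, 315.3] [ 0.6801 -0.0549]
wrist offcut0_mid 0.63 [129.8, 174.9] [0.4558 0.0154]
wrist offcut0_mid 0.25 [111.5, 76.6] [0.4499 0.0644]
wrist blank 0.83 [318.4, 171.3] [0.556  0.0351]
wrist blank 0.83 28670 [0.5564 0.0355] [0.089  0.0886] 57.86537551879883 [0.556  0.0389]
wrist blank 0.62 2870 [ 0.415  -0.1049] [0.0693 0.0253] 48.860679626464844 [ 0.4161 -0.1051]
wrist round_die 0.95 33651 [0.5537 0.0447] [0.117 0.121] 4.716654300689697 [0.5488 0.0673]
side brush 0.6 [378.2, 258.3] [ 0.6803 -0.0516]
side brush 0.57 [368.7, 160.0] [0.6688 0.3169]
side offcut0_mid 0.74 [274.2, 223.7] [0.4564 0.0235]
side offcut0_mid 0.45 [265.8, 259.2] [ 0.4573 -0.0824]
side blank 0.69 [322.1, 217.1] [0.5602 0.0376]
side blank 0.6 [232.0, 294.5] [ 0.4168 -0.1838]
side blank 0.94 1566 [ 0.4146 -0.1861] [0.0856 0.0848] 4.5842485427856445 [ 0.4147 -0.1866]
side blank 0.65 449 [0.5601 0.023 ] [0.0496 0.0651] 4.595248699188232 [0.5606 0.0215]
side round_die 0.68 503 [0.5541 0.0459] [0.1201 0.122 ] 6.374721050262451 [0.5532 0.0265]
```

```bash
python3 -m crank '[{"linear":[-0.004,0,0],"dr":[0,0,0],"hand":0.2},{"linear":[-0.008,0,0],"dr":[0,0,0],"hand":0.2},{"linear":[-0.008,0,0],"dr":[0,0,0],"hand":0.2}]'
cat > rec.py <<'E'
from h import *
def rect(n='wrist',z=.025,cx=.555,cy=.046,h=.075,N=600):
    c=cam(n); img=bot.read_camera(n)
    P=[(cx+h,cy+h),(cx+h,cy-h),(cx-h,cy-h),(cx-h,cy+h)] # up=+x,left=+y
    src=np.float32([px(c,[*p,z]) for p in P]); dst=np.float32([[0,0],[N,0],[N,N],[0,N]])
    return cv2.warpPerspective(img,cv2.getPerspectiveTransform(src,dst),(N,N),flags=2)
E
python3 - <<'E'
from rec import *
go([.5613,-.0024,-.0155],8)
r=rect();cv2.imwrite('pics/k.png',r)
g=r.min(2)
# radial edges: bright disc boundary and dark cavity boundary
b=cv2.morphologyEx((g>140).astype(np.uint8),cv2.MORPH_OPEN,np.ones((9,9)))
N,l,s,ce=cv2.connectedComponentsWithStats(b)
for i in range(1,N):
    if s[i,4]>3000: print(s[i],ce[i])
print(np.percentile(g,[5,25,50,75,95]))
E
```

```text
t: 22.68
eef_pos: [0.5635, -0.0032, -0.0153]
tool_rot: [0.534, -0.534, 0.464, -0.463]
contact_force: [-0.3, 0.0, 0.5]
gripper_width: 0.6
at [ 0.5635 -0.0032 -0.0153] head 8.11 F [-0.3  0.   0.5] w 0.6 t 22.68
linear [-0.0011  0.0002 -0.0021] dr [-0.01  0.11 -0.04]
[  129   116   259   343 55250] [242.72693213 276.61408145]
[ 21.  85. 107. 137. 156.]
```

View pics/k.png

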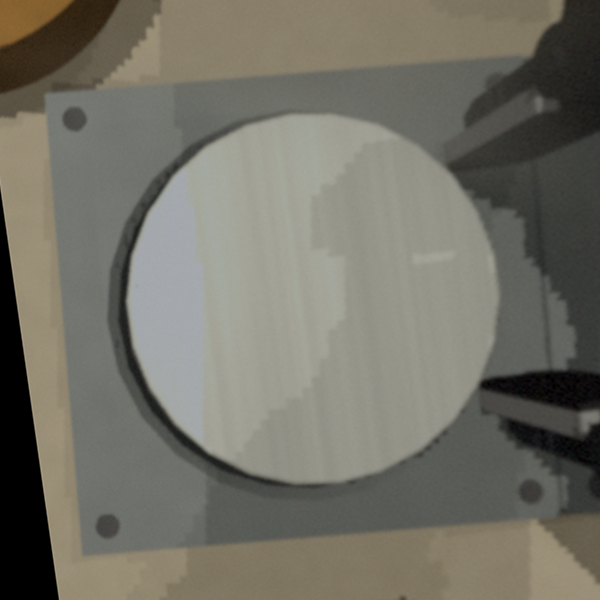

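The blank is almost in the cavity, about 1.3 mm short in y and 1.6 mm too far in +x. One nudge, then raise, close, and measure again.

```bash
python3 -m crank '[{"linear":[-0.001,0,-0.001],"dr":[0,0,0],"hand":0.2},{"linear":[-0.0017,0,-0.002],"dr":[0,0,0],"hand":0.2},{"linear":[-0.0017,0,-0.002],"dr":[0,0,0],"hand":0.2}]'
python3 -m crank '[{"linear":[0.008,0,0],"dr":[0,0,0],"hand":0.2},{"linear":[0.008,-0.03,0],"dr":[0,0,0],"hand":0.2},{"linear":[0.008,-0.06,0],"dr":[0,0,0],"hand":-1},{"linear":[-0.02,-0.08,0],"dr":[0,0,0],"hand":-1},{"linear":[-0.045,-0.08,0],"dr":[0,0,0],"hand":-1},{"linear":[-0.045,-0.08,0],"dr":[0,0,0],"hand":-1},{"linear":[-0.045,-0.08,0],"dr":[0,0,0],"hand":-1}]'
python3 - <<'E'
from rec import *
from m import meas
go([.554,.0455,.02],8)
for n in ('wrist','top','side'):
    r=rect(n);cv2.imwrite('pics/l_%s.png'%n,r); g=r.min(2)
    b=(g>135).astype(np.uint8); print(n,np.percentile(g,[5,50,95]))
meas(('wrist','side'))
E
```

```text
t: 22.98
eef_pos: [0.5614, -0.0032, -0.0153]
tool_rot: [0.534, -0.534, 0.464, -0.464]
contact_force: [1.1, -0.4, -0.2]
gripper_width: 0.598
t: 23.57
eef_pos: [0.5551, 0.0425, 0.0651]
tool_rot: [0.535, -0.534, 0.463, -0.463]
contact_force: [0.2, -0.6, -0.1]
gripper_width: -0.001
at [0.5551 0.0425 0.0651] head 8.18 F [ 0.2 -0.6 -0.1] w -0.001 t 23.57
linear [-0.0031  0.0451 -0.0007] dr [-0.04  0.18 -0.01]
wrist [ 35.  98. 148.]
top [ 58. 112. 192.]
side [ 81. 152. 223.]
wrist brush 0.7 [431.1, 298.4] [ 0.6766 -0.0501]
wrist offcut0_mid 0.61 [200.0, 210.2] [0.454  0.0168]
wrist blank 0.77 [320.9, 200.0] [0.5536 0.0449]
wrist blank 0.8 1088 [ 0.4021 -0.1079] [0.0704 0.0213] 41.553836822509766 [ 0.404  -0.1083]
wrist blank 0.75 9655 [0.5532 0.048 ] [0.0885 0.084 ] 7.99380350112915 [0.5533 0.0491]
wrist round_die 0.75 10930 [0.5536 0.0459] [0.1171 0.1228] 4.7952165603637695 [0.5515 0.0598]
side brush 0.64 [377.6, 259.0] [ 0.679  -0.0536]
side brush 0.58 [370.5, 160.0] [0.6737 0.3173]
side offcut0_mid 0.75 [276.9, 212.0] [0.4559 0.0634]
side offcut0_mid 0.65 [265.9, 258.8] [ 0.4573 -0.0813]
side round_pad_top 0.57 [313.6, 218.9] [0.5422 0.0313]
side blank 0.76 [321.8, 215.1] [0.559  0.0443]
side blank 0.66 1566 [ 0.4144 -0.1851] [0.0854 0.0865] 74.0518569946289 [ 0.4145 -0.1864]
side blank 0.56 908 [0.5545 0.0391] [0.0889 0.0922] 22.5169734954834 [0.5538 0.0384]
side round_die 0.91 1015 [0.5515 0.0474] [0.1184 0.122 ] 4.594156265258789 [0.5518 0.0387]
side round_die 0.24 133 [0.4573 0.0009] [0.0235 0.0388] 9.048757553100586 [0.4571 0.0018]
```

```bash
python3 -m crank '[{"linear":[-0.003,0.02,-0.001],"dr":[0,0,0],"hand":-1},{"linear":[-0.003,0.04,-0.001],"dr":[0,0,0],"hand":-1},{"linear":[-0.003,0.055,-0.001],"dr":[0,0,0],"hand":-1},{"linear":[-0.003,0.065,-0.001],"dr":[0,0,0],"hand":-1},{"linear":[-0.003,0.065,-0.001],"dr":[0,0,0],"hand":-1}]' 60
python3 -m crank '[{"linear":[0,0.002,0],"dr":[0,0,0],"hand":-1},{"linear":[0,0.004,0],"dr":[0,0,0],"hand":-1},{"linear":[0,0.004,0],"dr":[0,0,0],"hand":-1}]'
python3 -m crank '[{"linear":[0,0.0015,0],"dr":[0,0,0],"hand":-1},{"linear":[0,0.003,0],"dr":[0,0,0],"hand":-1},{"linear":[0,0.003,0],"dr":[0,0,0],"hand":-1}]'
```

```text
t: 24.83
eef_pos: [0.5522, 0.044, -0.0023]
tool_rot: [-0.533, 0.535, -0.465, 0.463]
contact_force: [-0.5, 0.2, -0.8]
gripper_width: -0.002
t: 25.08
eef_pos: [0.5543, 0.0443, -0.0038]
tool_rot: [0.534, -0.533, 0.464, -0.464]
contact_force: [0.9, -0.7, 0.2]
gripper_width: -0.001
t: 25.33
eef_pos: [0.5538, 0.0441, -0.0073]
tool_rot: [0.534, -0.534, 0.464, -0.464]
contact_force: [-0.1, 0.1, 0.1]
gripper_width: -0.003
```

```bash
for i in 1 2 3; do python3 -m crank '[{"linear":[0,0.001,0],"dr":[0,0,0],"hand":-1},{"linear":[0,0.002,0],"dr":[0,0,0],"hand":-1},{"linear":[0,0.002,0],"dr":[0,0,0],"hand":-1}]' | grep -E "pos|force"; done
```

```text
eef_pos: [0.5539, 0.0442, -0.0092]
contact_force: [0.1, -0.8, 3.0]
eef_pos: [0.5539, 0.0442, -0.0114]
contact_force: [-0.3, -0.6, 3.7]
eef_pos: [0.5539, 0.0442, -0.0135]
contact_force: [0.7, 0.2, 1.3]
```

```bash
for i in 1 2; do python3 -m crank '[{"linear":[0,0.001,0],"dr":[0,0,0],"hand":-1},{"linear":[0,0.0015,0],"dr":[0,0,0],"hand":-1},{"linear":[0,0.0015,0],"dr":[0,0,0],"hand":-1}]' | grep -E "pos|force"; done
```

```text
eef_pos: [0.5539, 0.0442, -0.015]
contact_force: [0.2, -0.4, 2.2]
eef_pos: [0.5539, 0.0442, -0.0165]
contact_force: [0.2, 0.7, 2.5]
```

```bash
for i in 1 2 3; do python3 -m crank '[{"linear":[0,0.001,0],"dr":[0,0,0],"hand":-1},{"linear":[0,0.001,0],"dr":[0,0,0],"hand":-1}]' | grep -E "pos|force"; done
```

```text
eef_pos: [0.5539, 0.0442, -0.0168]
contact_force: [-1.2, -2.1, 10.2]
eef_pos: [0.554, 0.0442, -0.0169]
contact_force: [-4.4, -1.9, 20.9]
eef_pos: [0.5541, 0.0442, -0.017]
contact_force: [-8.0, -2.8, 29.9]
```

```bash
python3 -m crank '[{"linear":[0,0.001,0],"dr":[0,0,0],"hand":-1},{"linear":[0,0.001,0],"dr":[0,0,0],"hand":-1},{"linear":[0,0.001,0],"dr":[0,0,0],"hand":-1}]'
python3 -m crank '[{"linear":[0,-0.02,0],"dr":[0,0,0],"hand":-1},{"linear":[0,-0.05,0],"dr":[0,0,0],"hand":-1},{"linear":[0.03,-0.08,0],"dr":[0,0,0],"hand":-1},{"linear":[0.06,-0.11,0],"dr":[0,0,0],"hand":-1},{"linear":[0.09,-0.12,0],"dr":[0,0,0],"hand":-1},{"linear":[0.12,-0.12,0],"dr":[0,0,0],"hand":-1},{"linear":[0.12,-0.12,0],"dr":[0,0,0],"hand":-1},{"linear":[0.12,-0.12,0],"dr":[0,0,0],"hand":-1}]'
python3 - <<'E'
from rec import *
from m import meas
for n in ('wrist','side'):
    bot.read_camera(n); c=cam(n)
    for r in bot.cut_out(n,'blank')[:3]:
        p=np.argwhere(r['pixels'])[:,::-1]; W=np.array([w(c,u,.024)[:2] for u in p],np.float32)
        k=cv2.convexHull(W);e=cv2.fitEllipse(k); print(n,round(r['score'],2),len(p),np.round(e[0],4),np.round(e[1],4),W.mean(0).round(4))
r=rect('wrist',.025);cv2.imwrite('pics/m.png',r);g=r.min(2)
print('row305',[int(v) for v in g[300,60:560:6]]);print('col',[int(v) for v in g[60:560:6,302]])
meas()
E
```

```text
t: 27.33
eef_pos: [0.5542, 0.0442, -0.0171]
tool_rot: [-0.534, 0.534, -0.463, 0.465]
contact_force: [-10.1, -3.9, 38.2]
gripper_width: 0.0
t: 28.0
eef_pos: [0.5698, -0.077, 0.099]
tool_rot: [-0.532, 0.533, -0.465, 0.465]
contact_force: [0.7, 0.8, -0.3]
gripper_width: -0.001
wrist 0.8 5620 [ 0.4161 -0.1502] [0.0843 0.0878] [ 0.4159 -0.1487]
wrist 0.71 9962 [0.5535 0.0458] [0.0875 0.0891] [0.5539 0.0435]
wrist 0.3 1545 [ 0.566 -0.155] [0.0721 0.1083] [ 0.5515 -0.1508]
side 0.61 703 [0.5533 0.0419] [0.0827 0.0875] [0.553  0.0369]
side 0.56 1590 [ 0.4111 -0.177 ] [0.0859 0.0911] [ 0.4114 -0.1788]
row305 [0, 0, 0, 0, 0, 0, 0, 0, 0, 0, 0, 0, 0, 0, 0, 0, 0, 0, 0, 189, 180, 180, 180, 181, 181, 180, 179, 180, 180, 179, 180, 180, 174, 173, 173, 174, 174, 178, 180, 178, 175, 177, 178, 179, 180, 178, 176, 176, 174, 172, 172, 175, 175, 177, 176, 177, 177, 175, 176, 175, 176, 175, 175, 174, 173, 173, 172, 170, 170, 170, 146, 96, 100, 106, 108, 108, 107, 106, 106, 107, 93, 82, 108, 111]
col [121, 120, 115, 112, 110, 111, 112, 114, 107, 84, 71, 106, 173, 181, 180, 181, 181, 181, 181, 182, 181, 180, 
[... 730 characters left out ...]

wrist round_die 0.82 8344 [0.555  0.0327] [0.117  0.0956] 4.8145270347595215 [0.5564 0.0238]
wrist round_die 0.73 1555 [ 0.4647 -0.0733] [0.0428 0.0361] 49.834205627441406 [ 0.4647 -0.0723]
side brush 0.81 [376.0, 259.7] [ 0.6757 -0.0558]
side brush 0.66 [372.2, 157.7] [0.6787 0.3296]
side offcut0_mid 0.52 [275.5, 224.4] [0.4596 0.0214]
side blank 0.6 [319.6, 218.6] [0.5551 0.0322]
side blank 0.6 [231.2, 293.1] [ 0.4146 -0.1809]
side blank 0.61 760 [0.5538 0.0285] [0.0797 0.088 ] 81.15447998046875 [0.5534 0.0262]
side round_die 0.61 925 [0.5528 0.0456] [0.1161 0.1183] 4.594156265258789 [0.5532 0.0372]
side round_die 0.42 1063 [0.664  0.1272] [0.1287 0.1009] 86.34004211425781 [0.6644 0.1241]
```

Bottom felt: the force went from 10 to 38 N with no motion. As a cross-check I'll touch the bare deck (z = 25 mm) with the shut tips to get the blank's top height.

```bash
python3 -m crank '[{"linear":[0,0.03,0],"dr":[0,0,0],"hand":-1},{"linear":[0,0.06,0],"dr":[0,0,0],"hand":-1},{"linear":[0,0.09,0],"dr":[0,0,0],"hand":-1},{"linear":[0,0.109,0],"dr":[0,0,0],"hand":-1},{"linear":[0,0.109,0],"dr":[0,0,0],"hand":-1},{"linear":[0,0.109,0],"dr":[0,0,0],"hand":-1}]' | grep -E "pos|force"
for i in 1 2; do python3 -m crank '[{"linear":[0,0.001,0],"dr":[0,0,0],"hand":-1},{"linear":[0,0.001,0],"dr":[0,0,0],"hand":-1}]' | grep -E "pos|force"; done
```

```text
eef_pos: [0.57, -0.0744, -0.0102]
contact_force: [0.3, 0.3, 0.2]
eef_pos: [0.5709, -0.0747, -0.0098]
contact_force: [0.5, 0.0, -0.2]
eef_pos: [0.5707, -0.0747, -0.0109]
contact_force: [0.3, 0.2, -0.4]
```

```bash
for i in 1 2 3; do python3 -m crank '[{"linear":[0,0.0012,0],"dr":[0,0,0],"hand":-1},{"linear":[0,0.0012,0],"dr":[0,0,0],"hand":-1}]' | grep -E "pos|force"; done
```

```text
eef_pos: [0.5705, -0.0747, -0.0125]
contact_force: [0.8, 0.0, 0.4]
eef_pos: [0.5704, -0.0746, -0.0139]
contact_force: [0.3, 0.5, -0.7]
eef_pos: [0.5705, -0.0746, -0.0141]
contact_force: [-3.4, 0.1, 9.0]
```

```bash
python3 -m crank '[{"linear":[0,-0.03,0],"dr":[0,0,0],"hand":-1},{"linear":[0,-0.07,0],"dr":[0,0,0],"hand":-1},{"linear":[0,-0.11,0],"dr":[0,0,0],"hand":-1},{"linear":[0,-0.15,0],"dr":[0,0,0],"hand":-1},{"linear":[0,-0.15,0],"dr":[0,0,0],"hand":-1},{"linear":[0,-0.15,0],"dr":[0,0,0],"hand":-1}]' | grep -E "pos|t:"
python3 -c "
from station import bot
print(bot.hand_in())"
```

```text
t: 30.78
eef_pos: [0.5725, -0.0748, 0.1378]
tool_rot: [0.535, -0.533, 0.462, -0.466]
the job is handed in; nothing more can be done
None
```

I handed the job in at about 31 s of the 62 s allowed, with every step done; `hand_in` reports no verdict.

**What I did:** I picked up the small brush, swept both offcuts off the front of the bed and stood the brush back on the desk behind the bed. I then slid the white blank to the round cavity with two fingers and pressed it down with the shut fingers.

**Last checks:**
- **Blank:** it stopped moving while the force rose from 10 to 38 N. A touch on the bare deck put its top about 3 mm below the die face, so the pad is bottomed.
- **Centring:** the wrist camera put the blank within about 1 mm of the die centre, with even gaps on both sides.
- **Offcuts and brush:** the last picture showed both offcuts on the desk and the brush upright and clear of the bed. Later detections kept finding the brush and at least one offcut at those places.
- **Not checked at the end:** I did not check the tape roll, loupe or stamp by number. They looked unmoved in the later pictures, and no contact was felt near them.

**What went wrong or disagreed:**
- **First brush grasp:** it closed on air, because the real finger tips sit about 40 mm behind the reported TCP. The touches on the deck confirmed this, and I worked to the felt heights after that.
- **Camera estimates:** the side-camera positions of the blank were up to about 10 mm off where it was partly hidden, so I relied on the wrist camera and touch.

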